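# Turn the wooden cover over and set it on the finished cigars

### The job

Cover the finished cigars so they do not dry out: the wooden trough-shaped cover lies on the bench with its open side up; turn it over (it can simply be tipped twice) and set it open side down over the bundle of cigars, so that it stands flat on the little board with all the cigars inside. Do not press hard on the cigars, and leave everything else on the bench where it is.

Things in the scene. Friction and masses are not known exactly. Their poses are not given: they have to be found in the camera images.
- cover_mid (a point): Centre of the cover: rough wooden trough 160 (own x) x 60 (y) x 54 mm (z), 0.13-0.21 kg; walls, ends, floor 5 mm; cavity 49 mm deep. Own +z points out of its open side: up at the start, floor on the bench. Centre of mass on own z, 21 mm from its base. Friction 0.9-1.2: pushed high on a long side along a rising arc about the far lower edge it tips, falling past 55 deg; a level push slides it.
- tray: The little board under the cigars: a wooden slab 200 mm long (own x), 110 mm wide (own y), 8 mm thick, fixed to the bench. Its origin is the centre of its underside, at bench height; z up.
- bundle: The cigars: four brown cigars with a paper band, two side by side and two on top, fixed together on the middle of the board, parallel to its x. 130 mm long (x), 38 mm wide (y), 38 mm high with rounded edges; the origin is the centre of the underside, on the board's top. With the cover over them there are 6 mm to spare on each long side and 10 mm at each end.
- mould: Bystander: black grooved cigar mould half lying flat, 200 x 110 x 30 mm (x, y, z); origin at the centre of its underside.
- chaveta: Bystander: flat half-moon steel blade lying on the bench, 120 mm (y) by about 77 mm (x: -52 to +25), 4 mm thick; origin at its underside.
- gum_jar: Bystander: small amber glass jar, 60 mm diameter, 75 mm high; origin at the centre of its underside.
- bowl: Bystander: orange plastic bowl, 110 mm diameter, 45 mm high; origin at the centre of its underside.
- ring_box: Bystander: shallow open wooden box, 120 x 90 x 30 mm (x, y, z); origin at the centre of its underside.
- gauge: Bystander: light wooden block, 140 x 45 x 22 mm (x, y, z); origin at the centre of its underside.

How it is judged (in metres and radians):
On the way:
1. the cover has been turned open side down (angle between cover_mid's own z axis and vertical above 2.97 rad), for 0.1 s.
At the end, for the whole second after the job is handed in: The cover stands still, open side down and level within 4 degrees, flat on the little board (its centre 35 mm above the bench, within 4 mm), its centre within 16 mm of the bundle's centre seen from above, so that all the cigars are inside it (angle between cover_mid's own z axis and vertical above 3.07 rad and horizontal distance between cover_mid and bundle below 0.016 m and z of cover_mid in the frame of tray between 0.031 and 0.039 m and linear speed of cover below 0.02 m/s); the robot touches nothing.
It fails at once if the cigars are pressed with more than 25 N (contact force between bundle and anything else above 25 N).
It fails at once if a bystander is moved by more than 40 mm (distance of any of mould, chaveta, gum_jar, bowl, ring_box, gauge from where it was at the start of the episode above 0.04 m).
It also fails if it takes over 61 s, if anything falls off the work surface, if the arm or the gripper's body presses on something with over 40 N, if the wrist force passes 120 N, or if a joint passes its speed limit or range.

### The arm

A 7-joint arm with a two-finger parallel gripper is mounted at the origin on the work surface. World frame = base frame: x ahead of the robot, y to its left, z up, the work surface at z = 0. Lengths are in mm, angles in rad, forces in N, time in s.
With the tool pointing down it reaches from about 425 to 925 mm from the base axis. Payload 6.8 kg.
Tool frame: the origin (TCP) lies between the finger pads; the fingertips stand 25 mm ahead of it and the grasp point (between the pads) lies 6 mm ahead of it; z points along the fingers, x is the direction in which the jaws open and shut, and the axes are right-handed (so a half turn about z gives the same grasp; the last joint's range is limited). The gripper opens to 85 mm and grips with 20 to 120 N. Pads are 22 mm wide; open, the fingers measure 114 mm over their backs; the gripper's body (76 mm by 85 mm) begins 54 mm behind the grasp point. The pads swing forward as they close: fully open they stand 13 mm farther back than shut.
Start: joints at [-1.212, 0.477, 0.022, 1.555, -0.011, 1.109, -0.083], TCP at [303.77, 602.802, 256.308] pointing down, gripper open.
Joint ranges: [-2.96, 2.96], [-0.34, 2.1], [-1.41, 1.46], [0.24, 2.44], [-1.37, 4.51], [0.17, 1.92], [-2.96, 2.96]. Speed limits (rad/s): [2.39, 2.39, 3.14, 3.14, 3.14, 3.14, 3.14].

### API

Orientations are given as [roll, pitch, yaw] about the fixed x, y, z axes, in that order (R = Rz(yaw) Ry(pitch) Rx(roll)).
In Python, from cell import arm, viewer, order gives the robot as it stands. The module is installed in compiled form; this text tells all that it offers.
- The arm moves only by the tool drive_tool, never from a script. Its arguments are lists of equal length, an entry for each row: "translation": the shift along the tool's x, y, z in cm, a list of three; "roll": the turn about the tool's z in degrees; "grip": the finger opening in cm, from 0 to 8.54. In form: {"translation": [[tx, ty, tz], ...], "roll": [roll, ...], "grip": [grip, ...]}. A call has exactly 5 rows; each row is the pose to reach, as a shift and turn from the pose commanded when the call began, along the tool's axes at that moment; what a row does not reach only later rows make up. A row lasts 1/12 s, in which the tool goes at most 41.7 mm and 7.16 degrees, less where a joint would pass 70% of its speed; a pose out of reach is approached as far as the arm can. A call with a gripper value outside its range is refused whole. The fingers move at their own pace and stop on an object; "newtons" is the grip in N (left out, the last holds). Time passes only in rows, so rows that repeat a pose let the fingers close, or fill a call up. It gives the time, the measured TCP pose, the force and the opening at its end, in the units of the state.
- arm.get_state(): the state, without advancing time (a new reading comes with each control period).
- viewer.camera(name): name is "scene" or "top" or "wrist"; returns a dict with "image" (400x640x3 uint8, red, green, blue), "vertical_fov" (degrees; the focal length in pixels is half the picture's height over the tangent of half this angle, whatever the lens; pixels are square), "cx", "cy" (the principal point, pixels), "pose" (4x4, takes a point from camera to world coordinates). Camera axes: x right, y down, z forward; pixel columns grow to the right and rows downward; lengths in mm; the calibration is good to about 2 mm. The wrist camera is an equidistant fisheye: a pixel r from the principal point sees the ray r / f radians off the axis. A picture is of the moment at which its call begins. There is no depth.
- order.job_done(): hands the job in, once; it reports no verdict.
The state is a dict: "t": time; "joint_pos": joint angles; "joint_vel": joint speeds; "tau": joint torques, N m; "ee_pos": TCP position; "tcp_rot": TCP orientation; "wrist_force": force on the tool from outside, world axes, zero at the start; "torque": the same for the moment, N m; "finger_gap": finger opening in mm.
Only numpy, scipy, OpenCV 4.12 (cv2) and the standard library are available. Lean on these libraries where they do the work, as an engineer would, in place of code of your own. Each camera call takes 0.05 s, during which the arm holds its last target.

## Working session

There is one attempt and no reset: what is moved stays moved. The work goes in short steps, Python scripts to look and compute and a tool call to move; the robot and the scene stay as the last step left them, time stands still between calls to the robot, and variables do not carry over. Pictures are saved under pics/ and viewed, and the job is handed in when it is done.

Besides the shell and the picture viewer there is one more tool, called after "Request:" as a command line: name --pt "numbers of a row" for each row, then --argument value for the rest. drive_tool: Moves the arm, as the interface text tells. Its arguments: {"type":"object","properties":{"translation":{"type":"array"},"roll":{"type":"array"},"grip":{"type":"array"},"newtons":{"type":"number"}},"required":["translation","roll","grip"]}

```bash
mkdir -p pics; python3 - <<'E'
from cell import arm, viewer, order
import cv2,numpy as np
for n in ["scene","top","wrist"]:
    c=viewer.camera(n); cv2.imwrite(f"pics/{n}0.png",c["image"][:,:,::-1]); print(n,c["vertical_fov"],c["cx"],c["cy"],np.round(c["pose"],3).tolist())
print(arm.get_state())
E
```

```text
scene 44.91885052817038 310.9965383911702 201.5679454508466 [[-0.768, 0.439, -0.467, 1201.153], [0.641, 0.518, -0.566, 761.676], [-0.006, -0.734, -0.679, 980.36], [0.0, 0.0, 0.0, 1.0]]
top 52.652311166433684 320.32677975661534 202.02056676213058 [[0.024, -0.998, 0.054, 477.492], [-1.0, -0.023, 0.02, -27.247], [-0.019, -0.054, -0.998, 1402.843], [0.0, 0.0, 0.0, 1.0]]
wrist 65.70646984690485 323.2890005021298 202.65048100996236 [[0.45, 0.854, 0.263, 235.418], [0.893, -0.429, -0.135, 636.441], [-0.002, 0.295, -0.955, 372.383], [0.0, 0.0, 0.0, 1.0]]
{'t': 0.15, 'joint_pos': array([-1.21207192,  0.47762792,  0.02237261,  1.55617373, -0.01148889,
        1.10930469, -0.08309748]), 'joint_vel': array([-5.62128455e-04, -2.17163622e-03,  7.37486063e-04, -2.71628748e-03,
        1.03673528e-03, -4.61005347e-05, -1.04996286e-03]), 'tau': array([ 1.18610249e-03, -5.96925259e+01,  1.60919398e+00, -2.81490040e+01,
        1.25887350e-02,  6.56726348e-03, -1.86266226e-05]), 'ee_pos': array([303.62371777, 602.40968331, 255.55905068]), 'tcp_rot': array([3.14147416e+00, 1.38006022e-03, 1.10397457e+00]), 'wrist_force': array([-0.64565885, -0.48689987, -0.19144115]), 'torque': array([ 0.00707625,  0.02075707, -0.01098964]), 'finger_gap': 85.55648236206548}
```

View pics/top0.png

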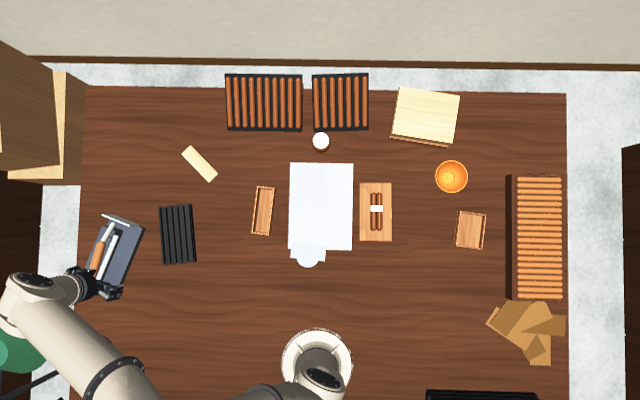

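View pics/scene0.png

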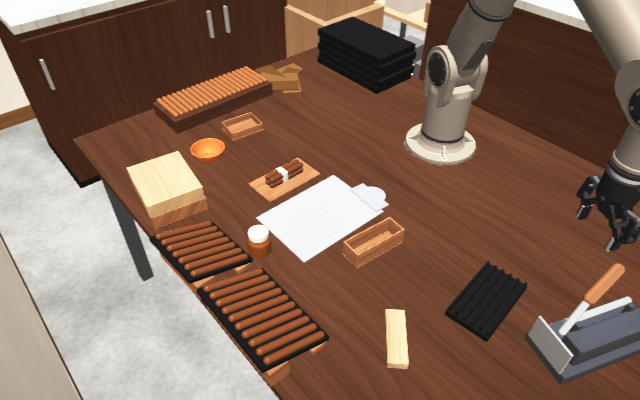

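View pics/wrist0.png

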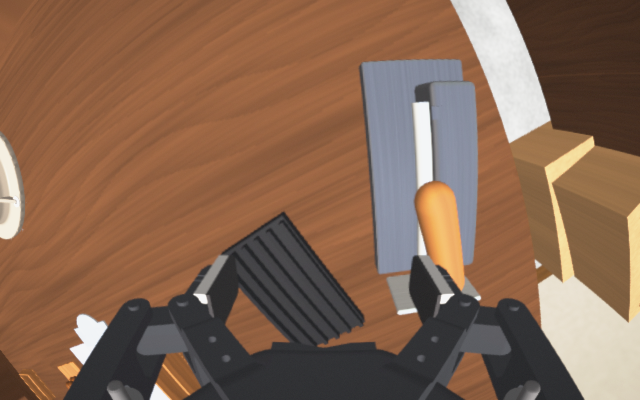

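```bash
python3 - <<'E'
import cv2
a=cv2.imread("pics/top0.png"); cv2.imwrite("pics/t1.png",cv2.resize(a[150:280,220:410],None,fx=4,fy=4,interpolation=cv2.INTER_CUBIC))
a=cv2.imread("pics/scene0.png"); cv2.imwrite("pics/s1.png",cv2.resize(a[145:280,235:415],None,fx=4.4,fy=4.4,interpolation=cv2.INTER_CUBIC))
E
```

```text
(no output)
```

View pics/t1.png

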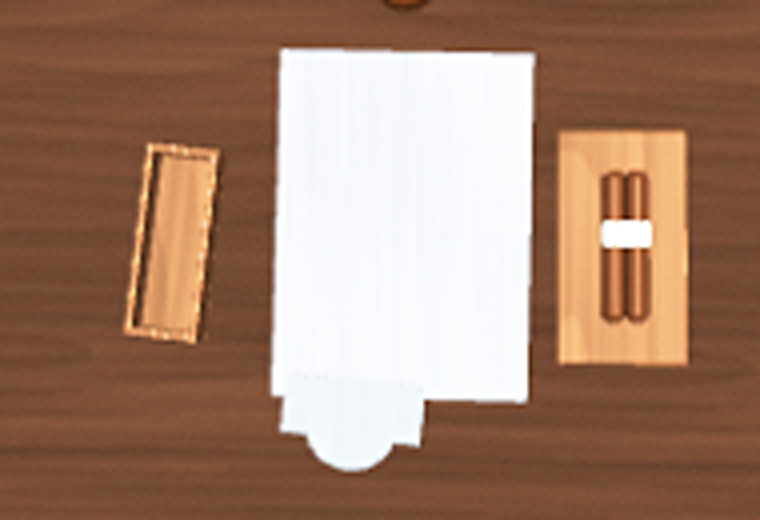

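View pics/s1.png

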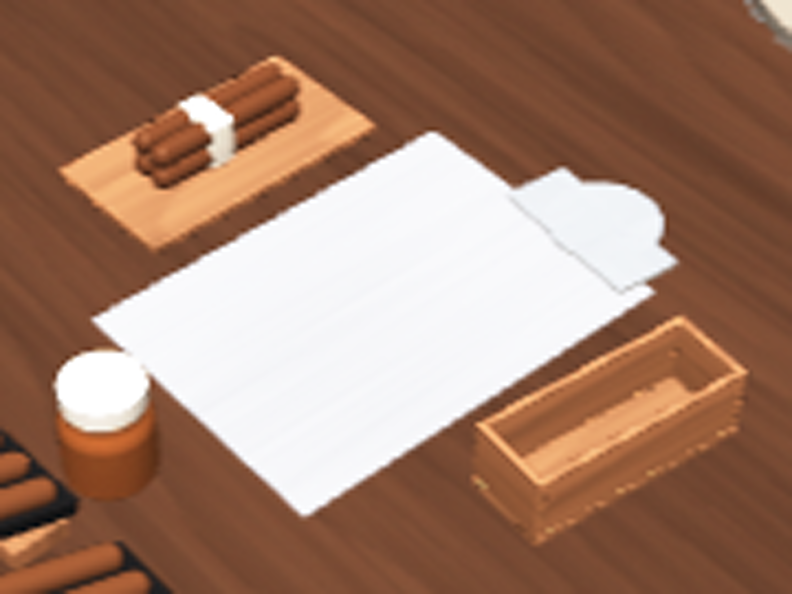

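```bash
cat > h.py <<'E'
from cell import arm, viewer, order
import cv2,numpy as np
def proj(c,px,z):
    px=np.atleast_2d(px).astype(float); f=200/np.tan(np.radians(c["vertical_fov"]/2))
    d=np.c_[(px[:,0]-c["cx"])/f,(px[:,1]-c["cy"])/f,np.ones(len(px))]@c["pose"][:3,:3].T
    o=c["pose"][:3,3]; return o+d*((z-o[2])/d[:,2])[:,None]
def pix(c,P):
    P=np.atleast_2d(P).astype(float); f=200/np.tan(np.radians(c["vertical_fov"]/2))
    q=(P-c["pose"][:3,3])@c["pose"][:3,:3]; return np.c_[c["cx"]+f*q[:,0]/q[:,2],c["cy"]+f*q[:,1]/q[:,2]]
def snap(n,fn,crop,k=4):
    c=viewer.camera(n); x0,y0,x1,y1=crop
    cv2.imwrite("pics/"+fn,cv2.resize(np.ascontiguousarray(c["image"][y0:y1,x0:x1,::-1]),None,fx=k,fy=k,interpolation=cv2.INTER_CUBIC)); return c
E
python3 - <<'E'
from h import *
c=viewer.camera("top"); s=viewer.camera("scene")
T=lambda l:np.array(l)/4+[220,150]-0.375
S=lambda l:np.array(l)/4.4+[235,145]-0.386
def rep(n,P):
    print(n,np.round(P[:,:2],1).tolist(),P.mean(0).round(1))
    r=cv2.minAreaRect(P[:,:2].astype(np.float32));print(r)
rep("cov top",proj(c,T([(148,143),(220,150),(196,343),(124,334)]),54))
rep("cov scene",proj(s,S([(475,425),(682,317),(748,372),(542,488)]),54))
rep("tray top",proj(c,T([(558,130),(687,130),(689,365),(557,364)]),8))
rep("tray scene",proj(s,S([(58,172),(273,55),(376,125),(155,242)]),8))
rep("bund top",proj(c,T([(602,172),(648,172),(649,322),(602,322)]),38))
rep("blade top",proj(c,T([(290,374),(424,386),(418,445),(281,432)]),4))
print(proj(c,T([(350,470)]),4))
E
```

```text
cov top [[601.3, 215.4], [596.7, 154.6], [434.9, 169.9], [440.9, 230.4]] [518.5 192.6  54. ]
((518.66796875, 192.60556030273438), (60.94585037231445, 162.59747314453125), 84.616455078125)
cov scene [[598.6, 158.4], [439.5, 174.5], [443.7, 232.7], [602.3, 219.0]] [521.  196.1  54. ]
((521.1564331054688, 195.55548095703125), (60.64778137207031, 160.65122985839844), 85.05482482910156)
tray top [[624.6, -131.6], [627.0, -242.8], [424.8, -247.3], [422.9, -134.4]] [ 524.8 -189.     8. ]
((524.9683837890625, -189.18109130859375), (202.177001953125, 112.90984344482422), 0.9625657200813293)
tray scene [[629.3, -236.9], [430.6, -244.1], [425.5, -132.0], [620.4, -134.3]] [ 526.5 -186.9    8. ]
((527.43798828125, -184.4846649169922), (199.8794708251953, 112.2177734375), 2.0777294635772705)
bund top [[586.6, -167.1], [587.4, -205.8], [461.1, -208.6], [460.2, -169.2]] [ 523.8 -187.7   38. ]
((523.8234252929688, -187.52578735351562), (126.41047668457031, 39.39265441894531), 1.2610522508621216)
blade top [[408.6, 95.1], [401.1, -20.8], [350.5, -16.8], [358.7, 101.5]] [379.7  39.8   4. ]
((379.892578125, 40.36219787597656), (119.02884674072266, 50.76457977294922), 86.0623550415039)
[[327.69217115  41.18998368   4.        ]]
```

Request:
drive_tool --pt "-1.37 2.34 0" --pt "-2.74 4.68 0" --pt "-4.11 7.02 0" --pt "-5.48 9.36 0" --pt "-6.85 11.7 0" --roll '[0,0,0,0,0]' --grip '[0,0,0,0,0]' --newtons 30

```text
t: 0.67
ee_pos: [377.9, 487.8, 256.2]
tcp_rot: [3.142, 0.0, 1.104]
wrist_force: [0.4, 0.1, -0.0]
finger_gap: 25.3
```

Request:
drive_tool --pt "-1.37 2.34 0" --pt "-2.74 4.68 0" --pt "-4.11 7.02 0" --pt "-5.48 9.36 0" --pt "-6.85 11.7 0" --roll '[0,0,0,0,0]' --grip '[0,0,0,0,0]'

```text
t: 1.08
ee_pos: [451.6, 373.9, 256.3]
tcp_rot: [-3.142, -0.0, 1.104]
wrist_force: [0.3, 0.3, 0.2]
finger_gap: -0.0
```

Request:
drive_tool --pt "-1.37 2.34 0" --pt "-2.74 4.68 0" --pt "-4.11 7.02 0" --pt "-5.48 9.36 0" --pt "-6.85 11.7 0" --roll '[6.8,13.6,20.4,27.2,34]' --grip '[0,0,0,0,0]'

```text
t: 1.5
ee_pos: [525.2, 260.1, 256.4]
tcp_rot: [-3.141, -0.0, 0.505]
wrist_force: [0.4, 0.5, -0.1]
finger_gap: -0.1
```

Request:
drive_tool --pt "0 0 1" --pt "0 0 2" --pt "0 0 4" --pt "0 0 6" --pt "0 0 8" --roll '[6.9,13.8,20.7,27.6,34.5]' --grip '[0,0,0,0,0]'

```text
t: 1.92
ee_pos: [524.8, 261.4, 175.7]
tcp_rot: [-3.141, -0.001, -0.098]
wrist_force: [0.6, 0.1, 0.3]
finger_gap: -0.2
```

Request:
drive_tool --pt "0 0 2.1" --pt "0 0 4.2" --pt "0 0 6.3" --pt "0 0 8.4" --pt "0 0 10.5" --roll '[0,0,0,0,0]' --grip '[0,0,0,0,0]'

```text
t: 2.33
ee_pos: [524.7, 261.5, 70.3]
tcp_rot: [-3.141, -0.0, -0.091]
wrist_force: [0.4, -0.5, 0.5]
finger_gap: -0.0
```

```bash
python3 - <<'E'
from h import *
snap("scene","s2.png",(280,130,460,280),4); snap("top","t2.png",(200,120,380,270),4)
print(arm.get_state()["ee_pos"])
E
```

```text
[522.50543717 260.37011302  68.30602337]
```

View pics/s2.png

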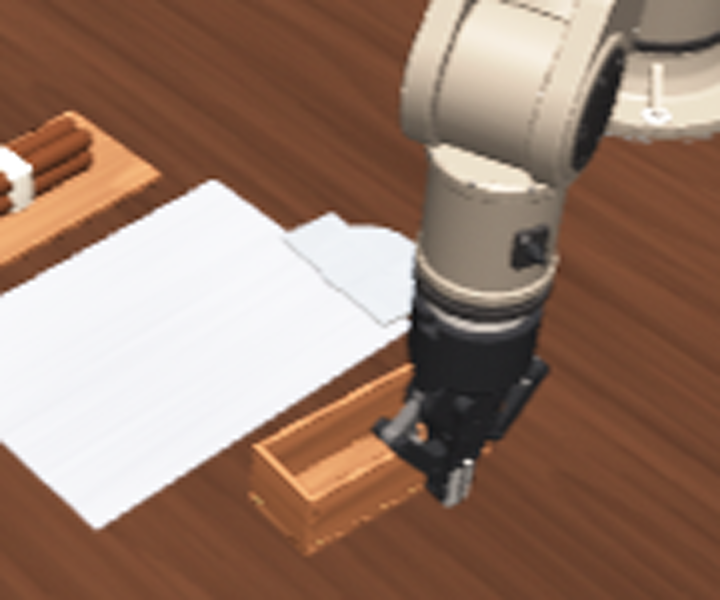

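View pics/t2.png

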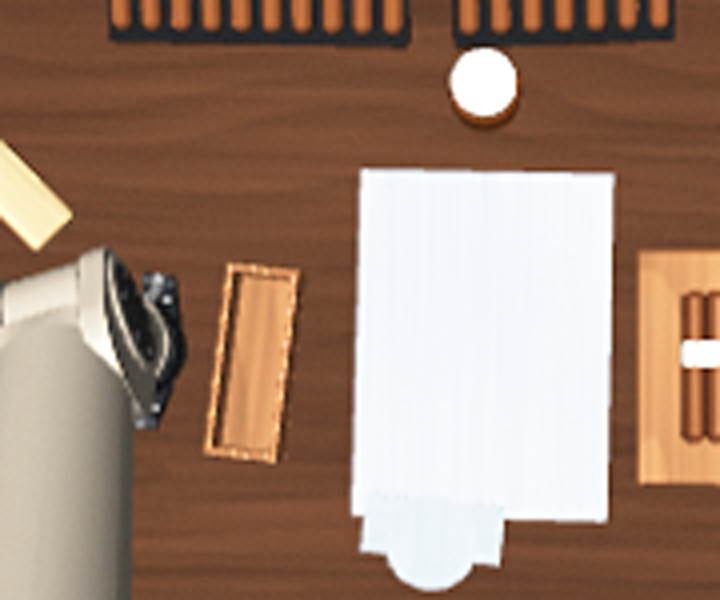

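Request:
drive_tool --pt "0 0.8 0" --pt "0 1.6 0" --pt "0 2.1 0" --pt "0 2.3 0" --pt "0 2.5 0" --roll '[0,0,0,0,0]' --grip '[0,0,0,0,0]'

```text
t: 2.85
ee_pos: [523.0, 235.9, 72.4]
tcp_rot: [-3.141, -0.001, -0.093]
wrist_force: [0.3, 0.1, 0.5]
finger_gap: -0.1
```

```bash
python3 - <<'E'
from h import *
snap("scene","s3.png",(320,180,440,280),6); c=snap("wrist","w3.png",(0,0,640,400),1)
s=arm.get_state();print(s["ee_pos"],s["wrist_force"])
E
```

```text
[522.73941956 236.22984128  71.9651401 ] [ 0.51095686 -0.14822946 -0.66552784]
```

View pics/s3.png

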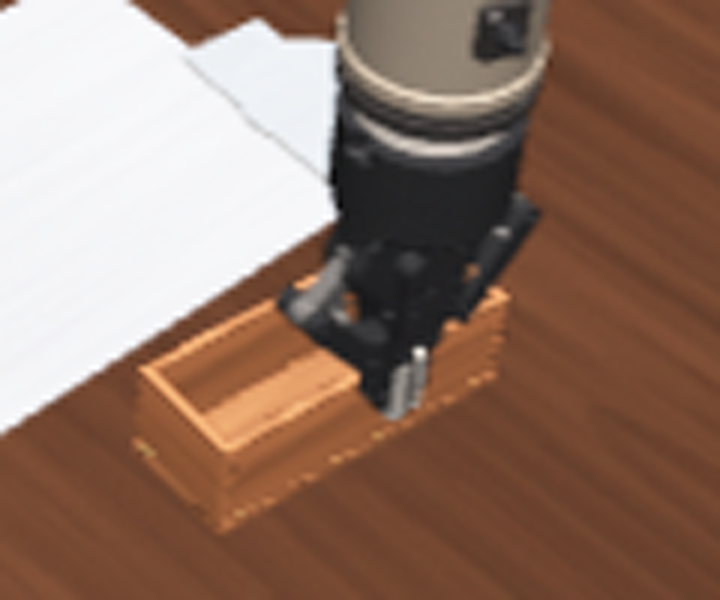

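View pics/w3.png

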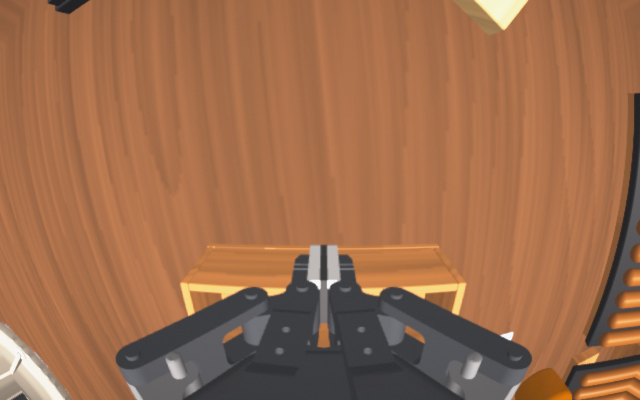

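Request:
drive_tool --pt "0 0.1 0.3" --pt "0 0.35 0.3" --pt "0 0.76 -0.2" --pt "0 1.2 -0.68" --pt "0 1.69 -1.1" --roll '[0,0,0,0,0]' --grip '[0,0,0,0,0]'

```text
t: 3.37
ee_pos: [520.8, 219.2, 82.8]
tcp_rot: [3.142, 0.0, -0.091]
wrist_force: [-0.1, 0.6, -0.7]
finger_gap: -0.1
```

```bash
python3 - <<'E'
from h import *
snap("scene","s4.png",(320,180,440,280),6)
s=arm.get_state();print(s["ee_pos"],s["wrist_force"])
E
```

```text
[521.18035034 217.97780247  83.60100749] [-1.29326908  0.19708753  2.57123806]
```

View pics/s4.png

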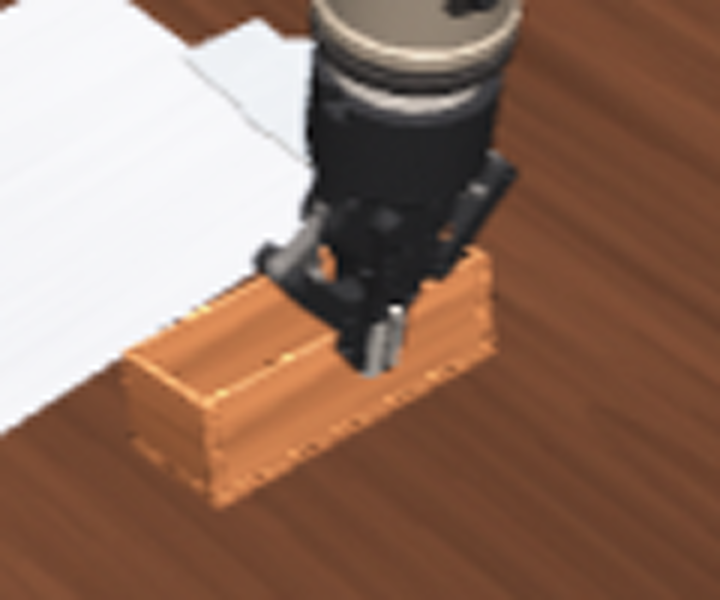

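Request:
drive_tool --pt "0 0.53 -0.39" --pt "0 1.08 -0.72" --pt "0 1.66 -1.01" --pt "0 2.27 -1.25" --pt "0 2.89 -1.43" --roll '[0,0,0,0,0]' --grip '[0,0,0,0,0]'

```text
t: 3.83
ee_pos: [518.2, 190.0, 97.0]
tcp_rot: [3.142, -0.0, -0.092]
wrist_force: [0.2, 0.4, -0.2]
finger_gap: 0.2
```

```bash
python3 - <<'E'
from h import *
snap("scene","s5.png",(320,180,440,280),6)
s=arm.get_state();print(s["ee_pos"],s["wrist_force"])
E
```

```text
[518.30997581 188.38063646  97.14703265] [-0.59034186 -0.78943915  1.0968438 ]
```

View pics/s5.png

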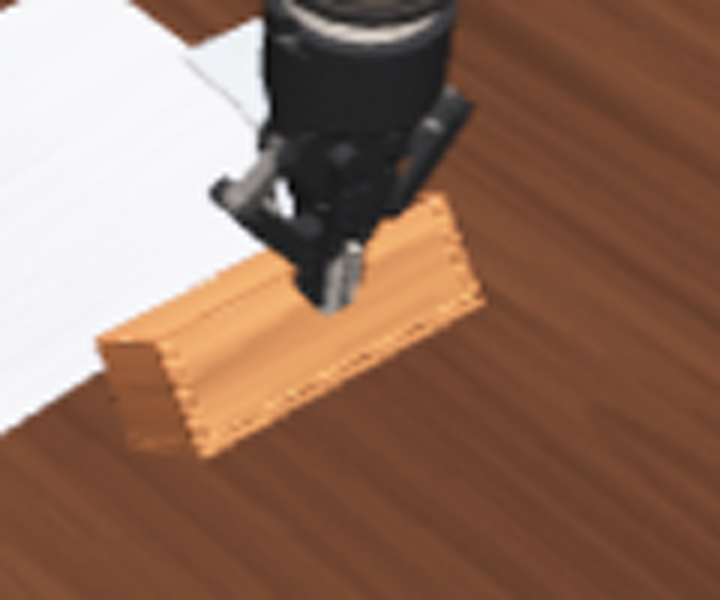

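Request:
drive_tool --pt "0 0.64 -0.12" --pt "0 1.28 -0.19" --pt "0 1.93 -0.21" --pt "0 2.58 -0.17" --pt "0 3.22 -0.1" --roll '[0,0,0,0,0]' --grip '[0,0,0,0,0]'

```text
t: 4.3
ee_pos: [515.4, 157.8, 97.8]
tcp_rot: [3.141, -0.0, -0.092]
wrist_force: [-0.3, -1.2, 3.4]
finger_gap: 0.2
```

```bash
python3 - <<'E'
from h import *
snap("scene","s6.png",(320,180,440,280),6)
s=arm.get_state();print(s["ee_pos"],s["wrist_force"])
E
```

```text
[515.15324484 156.07203153  97.49265713] [ 0.38476025 -2.13722836  1.81029278]
```

View pics/s6.png

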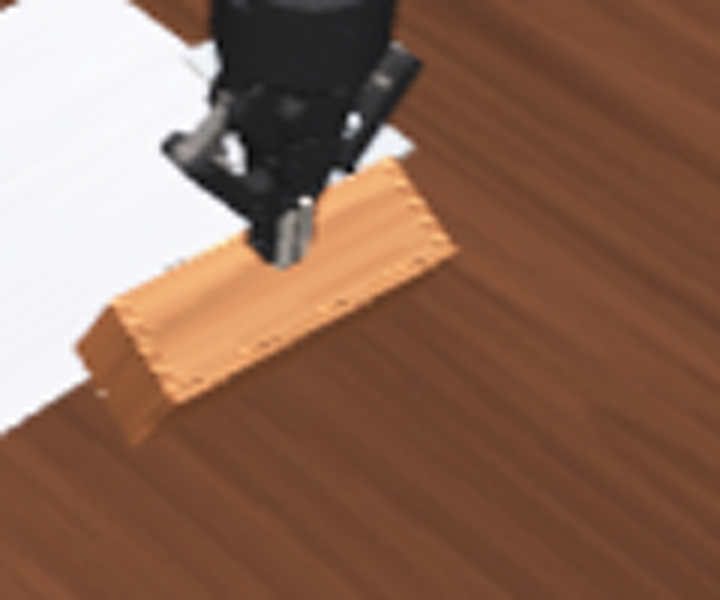

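Request:
drive_tool --pt "0 0.6 0" --pt "0 1.2 0" --pt "0 1.8 0" --pt "0 2.2 0" --pt "0 2.2 0" --roll '[0,0,0,0,0]' --grip '[0,0,0,0,0]'

```text
t: 4.77
ee_pos: [513.0, 135.5, 97.4]
tcp_rot: [3.141, 0.0, -0.093]
wrist_force: [0.1, 0.2, 0.1]
finger_gap: -0.3
```

```bash
python3 - <<'E'
from h import *
snap("scene","s7.png",(320,180,440,280),6)
s=arm.get_state();print(s["ee_pos"],s["wrist_force"])
E
```

```text
[513.17807395 136.25005916  97.49982406] [ 0.0962093  -0.27715474  0.85221415]
```

View pics/s7.png

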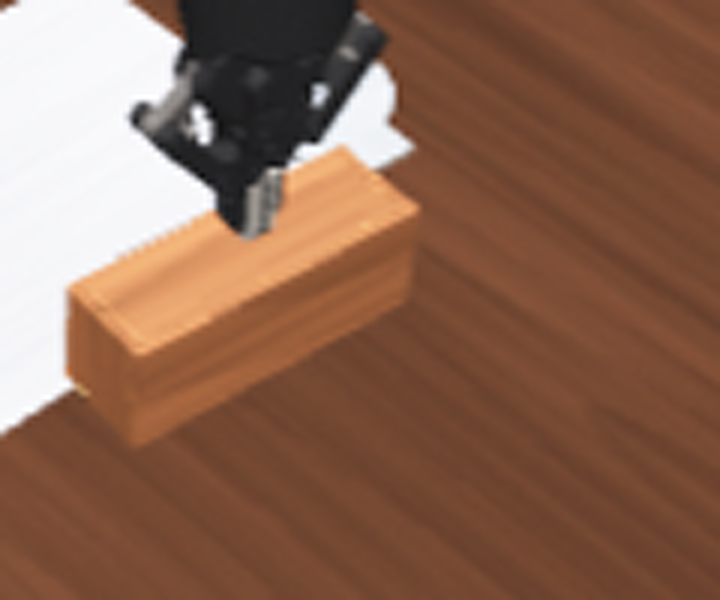

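```bash
python3 - <<'E'
from h import *
s=viewer.camera("scene")
P=proj(s,np.array([(67,290),(343,147),(420,212),(143,355)])/6+[320,180]-.42,60)
print(P.round(1),P.mean(0)); print(cv2.minAreaRect(P[:,:2].astype(np.float32)))
E
```

```text
[[594.1 107.2  60. ]
 [435.3 120.8  60. ]
 [439.6 173.5  60. ]
 [595.  157.4  60. ]] [515.99442217 139.71337613  60.        ]
((516.8599853515625, 140.34339904785156), (52.9499397277832, 159.6536865234375), 85.1033935546875)
```

Request:
drive_tool --pt "0 -1.5 -2" --pt "0 -4.0 -2.5" --pt "0 -6 -2.5" --pt "0 -7 -2.5" --pt "0 -7 -2.5" --roll '[0,0,0,0,0]' --grip '[0,0,0,0,0]'

```text
t: 5.28
ee_pos: [519.4, 209.9, 122.4]
tcp_rot: [-3.14, -0.0, -0.087]
wrist_force: [0.9, 0.3, 0.5]
finger_gap: -0.0
```

Request:
drive_tool --pt "0.2 0 1.5" --pt "0.2 0 3.5" --pt "0.2 0 4.7" --pt "0.2 1 4.7" --pt "0.2 2.0 4.7" --roll '[0,0,0,0,0]' --grip '[0,0,0,0,0]'

```text
t: 5.7
ee_pos: [519.1, 184.8, 74.9]
tcp_rot: [3.14, 0.002, -0.092]
wrist_force: [-0.5, 0.1, 1.4]
finger_gap: 0.2
```

```bash
python3 - <<'E'
from h import *
snap("scene","s8.png",(300,160,420,260),6);snap("wrist","w8.png",(0,0,640,400),1)
s=arm.get_state();print(s["ee_pos"],s["wrist_force"])
E
```

```text
[520.08208976 182.83200348  76.14200777] [-0.08019107 -0.56474471  1.24461877]
```

View pics/s8.png

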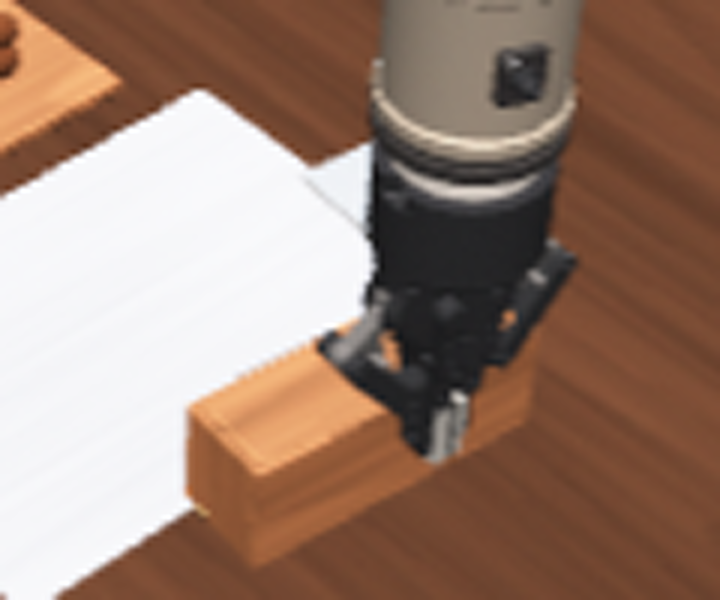

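View pics/w8.png

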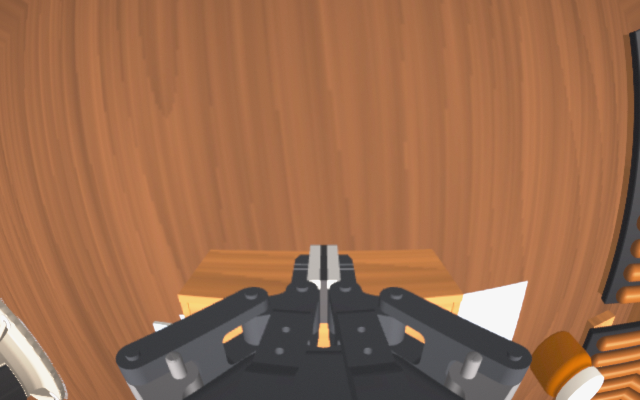

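Request:
drive_tool --pt "0 0.4 0" --pt "0 0.8 0" --pt "0 1.26 -0.45" --pt "0 1.75 -0.86" --pt "0 2.28 -1.23" --roll '[0,0,0,0,0]' --grip '[0,0,0,0,0]'

```text
t: 6.22
ee_pos: [517.8, 163.7, 88.7]
tcp_rot: [-3.141, -0.0, -0.091]
wrist_force: [-1.1, 0.6, -0.7]
finger_gap: 0.4
```

```bash
python3 - <<'E'
from h import *
snap("scene","s9.png",(300,160,420,260),6)
s=arm.get_state();print(s["ee_pos"],s["wrist_force"])
E
```

```text
[518.04068506 162.37688195  89.24848984] [-1.63999882  1.7964083   2.33291874]
```

View pics/s9.png

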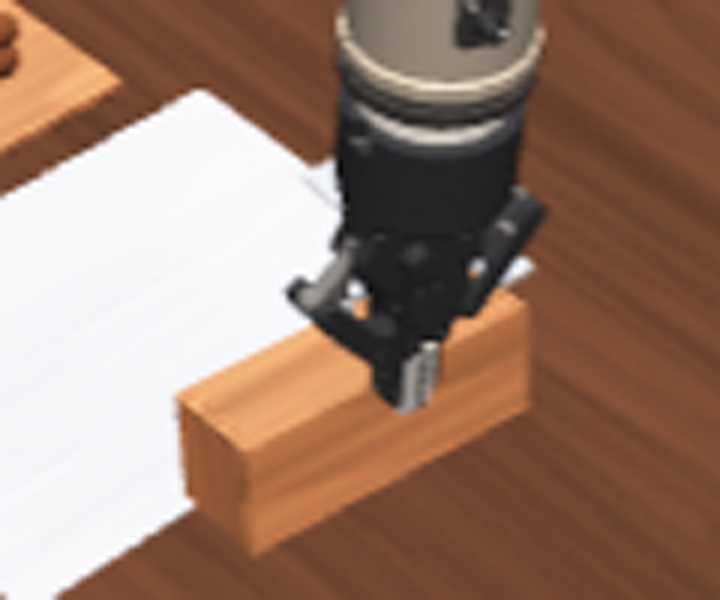

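Request:
drive_tool --pt "0 0.56 -0.28" --pt "0 1.14 -0.52" --pt "0 1.74 -0.72" --pt "0 2.36 -0.86" --pt "0 3.0 -0.97" --roll '[0,0,0,0,0]' --grip '[0,0,0,0,0]'

```text
t: 6.68
ee_pos: [515.7, 135.7, 99.6]
tcp_rot: [-3.138, -0.001, -0.09]
wrist_force: [-6.0, 6.3, 19.8]
finger_gap: 0.3
```

```bash
python3 - <<'E'
from h import *
snap("scene","s10.png",(300,160,420,260),6)
s=arm.get_state();print(s["ee_pos"],s["wrist_force"])
E
```

```text
[515.77584509 133.55563935  99.5024556 ] [-1.10016285  0.46582847  6.44669126]
```

View pics/s10.png

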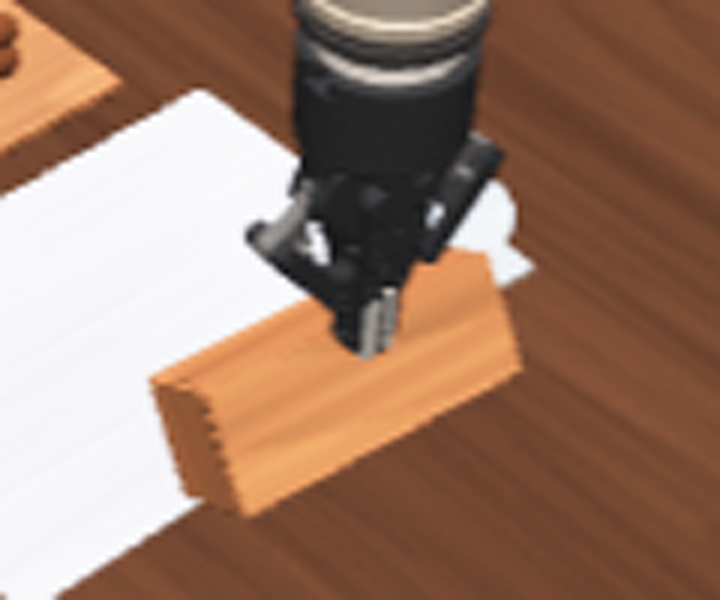

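Request:
drive_tool --pt "0 0.6 -0.25" --pt "0 1.2 -0.4" --pt "0 1.85 -0.45" --pt "0 2.5 -0.45" --pt "0 3.1 -0.4" --roll '[0,0,0,0,0]' --grip '[0,0,0,0,0]'

```text
t: 7.15
ee_pos: [511.9, 101.7, 101.4]
tcp_rot: [3.141, 0.0, -0.092]
wrist_force: [-0.7, -0.4, -0.6]
finger_gap: 0.2
```

```bash
python3 - <<'E'
from h import *
snap("scene","s11.png",(300,160,420,260),6)
s=arm.get_state();print(s["ee_pos"],s["wrist_force"])
E
```

```text
[511.70615938 100.31878139 101.27914878] [ 0.422729   -1.79062954 -0.25368231]
```

View pics/s11.png

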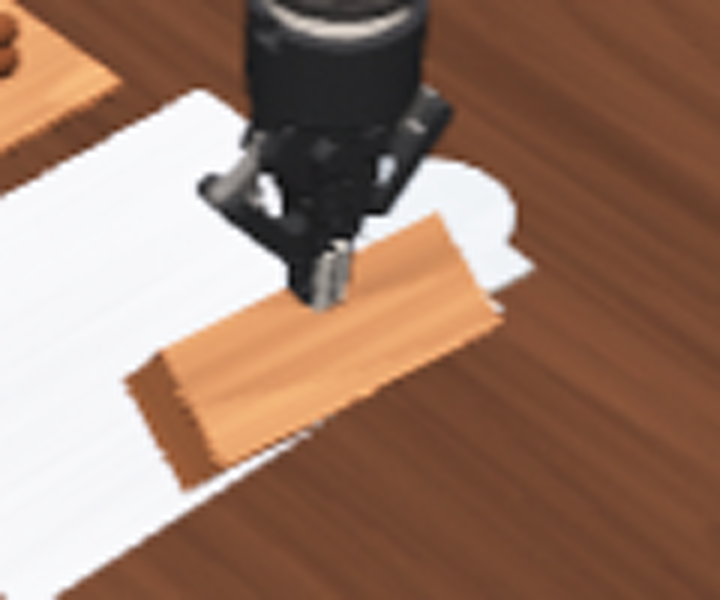

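About 50° and about to fall; continue forward.

Request:
drive_tool --pt "0 0.6 0" --pt "0 1.2 0" --pt "0 1.8 0" --pt "0 2.2 0" --pt "0 2.2 0" --roll '[0,0,0,0,0]' --grip '[0,0,0,0,0]'

```text
t: 7.62
ee_pos: [510.0, 79.8, 101.6]
tcp_rot: [3.141, 0.0, -0.093]
wrist_force: [-0.1, -0.0, -0.1]
finger_gap: 0.0
```

```bash
python3 - <<'E'
from h import *
snap("scene","s12.png",(280,140,420,260),5)
s=arm.get_state();print(s["ee_pos"],s["wrist_force"])
E
```

```text
[510.14530162  80.49028466 101.58846679] [-0.36796278 -0.09773354 -0.75684425]
```

View pics/s12.png

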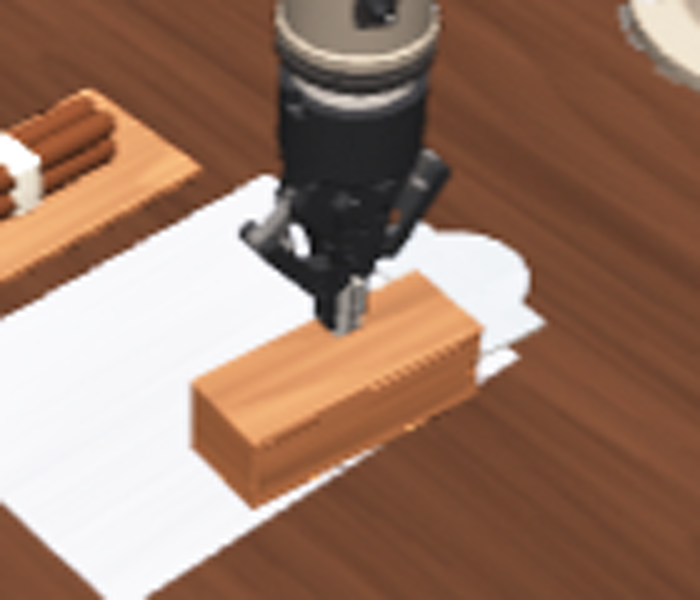

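Request:
drive_tool --pt "0 0 -2" --pt "0 0 -4" --pt "0 0 -6" --pt "0 0 -8" --pt "0 0 -8" --roll '[0,7,14,21,28]' --grip '[0,0,8.5,8.5,8.5]'

```text
t: 8.08
ee_pos: [512.4, 81.8, 185.1]
tcp_rot: [-3.136, -0.003, -0.586]
wrist_force: [-0.5, -0.5, -0.6]
finger_gap: 36.0
```

Request:
drive_tool --pt "0 0 0" --pt "0 0 0" --pt "0 0 0" --pt "0 0 0" --pt "0 0 0" --roll '[7,14,21,28,35]' --grip '[8.5,8.5,8.5,8.5,8.5]'

```text
t: 8.5
ee_pos: [510.2, 81.6, 181.7]
tcp_rot: [-3.141, 0.0, -1.196]
wrist_force: [1.0, 0.5, -0.3]
finger_gap: 85.3
```

Request:
drive_tool --pt "0 0 0" --pt "0 0 0" --pt "0 0 0" --pt "0 0 0" --pt "0 0 0" --roll '[7,14,21,27,27]' --grip '[8.5,8.5,8.5,8.5,8.5]'

```text
t: 8.92
ee_pos: [510.1, 81.7, 181.5]
tcp_rot: [3.141, -0.0, -1.665]
wrist_force: [-0.3, 0.0, -0.4]
finger_gap: 85.1
```

```bash
python3 - <<'E'
from h import *
snap("scene","s13.png",(290,150,410,250),6);snap("top","t13.png",(230,150,380,270),5);snap("wrist","w13.png",(0,0,640,400),1)
s=arm.get_state();print(s["ee_pos"],s["tcp_rot"],s["finger_gap"],s["joint_pos"])
E
```

```text
[510.17927869  81.4275952  181.5755072 ] [-3.14158032e+00  2.08658461e-05 -1.65855321e+00] 85.13614419329467 [-0.88756481  0.38693475  0.76238137  2.04159269 -0.35572132  0.84560313
 -1.58038639]
```

View pics/s13.png

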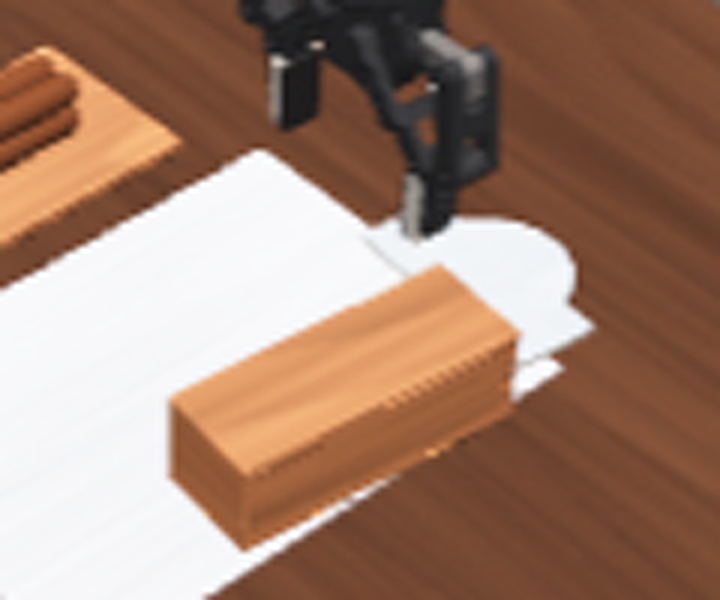

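View pics/t13.png

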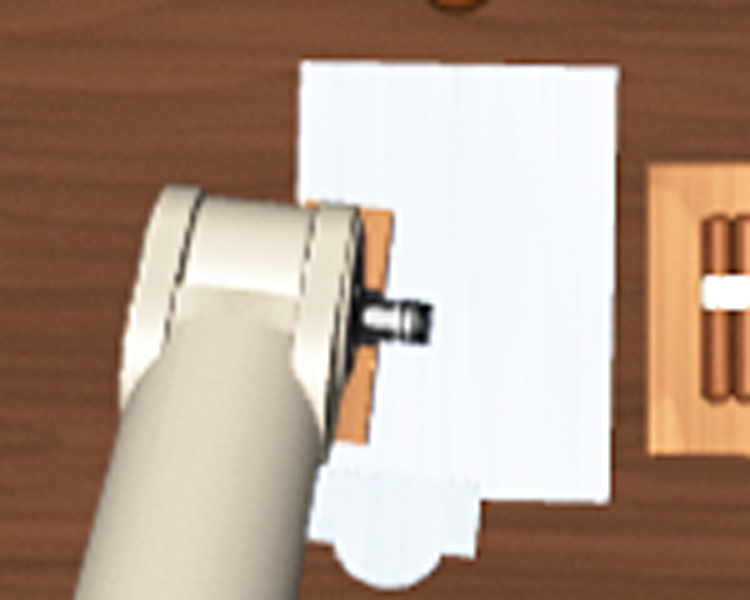

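View pics/w13.png

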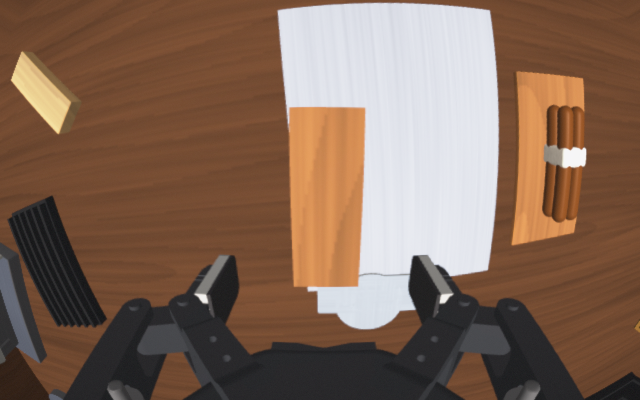

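```bash
cat >> h.py <<'E'
def wproj(c,px,z):
    px=np.atleast_2d(px).astype(float); f=200/np.tan(np.radians(c["vertical_fov"]/2))
    u=(px-[c["cx"],c["cy"]]); r=np.hypot(u[:,0],u[:,1]); t=r/f
    d=np.c_[u/r[:,None]*np.sin(t)[:,None],np.cos(t)]@c["pose"][:3,:3].T
    o=c["pose"][:3,3]; return o+d*((z-o[2])/d[:,2])[:,None]
def rep(n,P):
    print(n,np.round(P[:,:2],1).tolist(),P.mean(0).round(1),cv2.minAreaRect(P[:,:2].astype(np.float32)))
E
python3 - <<'E'
from h import *
s=viewer.camera("scene");w=viewer.camera("wrist");t=viewer.camera("top")
rep("sc",proj(s,np.array([(168,400),(440,265),(520,335),(245,475)])/6+[290,150]-.42,54))
rep("wr",wproj(w,[(289,108),(365,108),(359,286),(294,286)],54))
rep("tray wr",wproj(w,[(517,71),(584,78),(575,233),(512,244)],8))
print(proj(t,np.array([(393,209),(370,445)])/5+[230,150]-.4,54))
E
```

```text
sc [[588.2, 46.6], [429.4, 60.5], [435.3, 119.5], [592.9, 104.6]] [511.4  82.8  54. ] ((511.4153137207031, 83.070556640625), (59.28800582885742, 159.4145965576172), 84.98380279541016)
wr [[588.4, 101.1], [583.3, 41.9], [425.2, 55.3], [430.7, 115.5]] [506.9  78.4  54. ] ((506.96063232421875, 78.18119812011719), (60.454689025878906, 158.67648315429688), 84.80817413330078)
tray wr [[621.4, -133.4], [623.7, -244.1], [423.0, -248.6], [423.8, -136.7]] [ 522.9 -190.7    8. ] ((522.1656494140625, -190.60935974121094), (200.76048278808594, 111.91975402832031), 1.1900453567504883)
[[584.84956011  41.52529495  54.        ]
 [426.98496972  52.87332588  54.        ]]
```

Request:
drive_tool --pt "0.25 0.2 2.5" --pt "0.25 0.2 5" --pt "0.25 0.2 7.5" --pt "0.25 0.2 9" --pt "0.25 0.2 9.5" --roll '[0,0,0,0,0]' --grip '[8.5,8.5,8.5,8.5,8.5]'

```text
t: 9.63
ee_pos: [506.5, 78.5, 84.5]
tcp_rot: [3.138, -0.001, -1.661]
wrist_force: [-0.4, 0.0, -1.0]
finger_gap: 85.1
```

```bash
python3 - <<'E'
from h import *
snap("scene","s14.png",(290,130,420,240),6);snap("wrist","w14.png",(0,0,640,400),1)
s=arm.get_state();print(s["ee_pos"],s["tcp_rot"],s["wrist_force"])
E
```

```text
[507.56636784  78.47244921  86.05723096] [ 3.14011171e+00 -7.03179356e-04 -1.66212066e+00] [-0.28665885  0.21596563 -0.01593094]
```

View pics/s14.png

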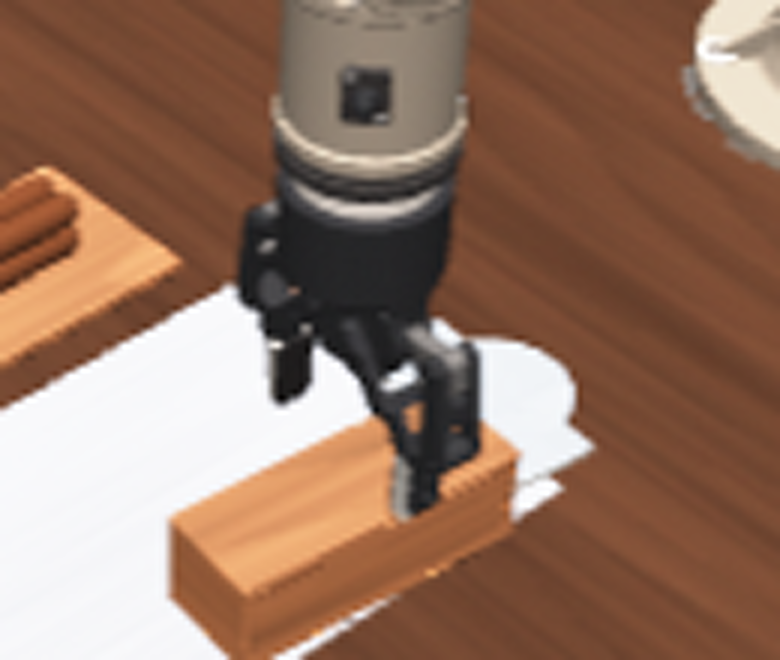

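View pics/w14.png

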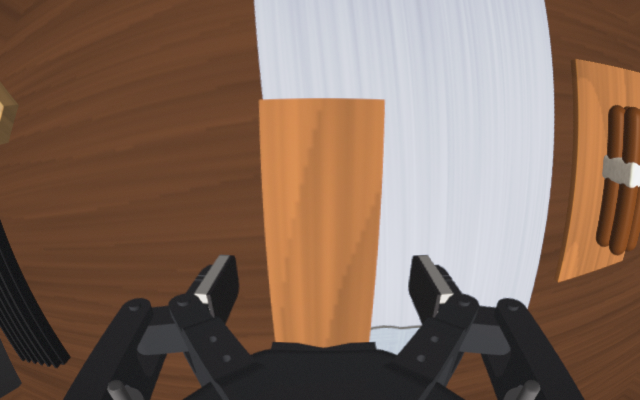

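Request:
drive_tool --pt "0 0 1.5" --pt "0 0 3" --pt "0 0 4.1" --pt "0 0 4.1" --pt "0 0 4.1" --roll '[0,0,0,0,0]' --grip '[8.5,8.5,8.5,8.5,7]'

```text
t: 10.15
ee_pos: [508.2, 78.7, 46.0]
tcp_rot: [-3.141, 0.0, -1.662]
wrist_force: [-0.5, 0.2, 0.1]
finger_gap: 74.9
```

Request:
drive_tool --pt "0 0 0" --pt "0 0 0" --pt "0 0 0" --pt "0 0 0" --pt "0 0 0" --roll '[0,0,0,0,0]' --grip '[6.5,5.5,5,5,5]' --newtons 35

```text
t: 10.57
ee_pos: [508.8, 79.2, 46.7]
tcp_rot: [-3.14, 0.001, -1.662]
wrist_force: [-0.1, 0.6, 6.0]
finger_gap: 59.8
```

Request:
drive_tool --pt "0 0 -1" --pt "0 0 -3" --pt "0 0 -6" --pt "0 0 -8" --pt "0 0 -10" --roll '[0,0,0,0,0]' --grip '[5,5,5,5,5]'

```text
t: 10.98
ee_pos: [507.8, 78.5, 147.4]
tcp_rot: [-3.141, 0.0, -1.663]
wrist_force: [-0.0, 0.3, -1.9]
finger_gap: 59.3
```

```bash
python3 - <<'E'
from h import *
snap("scene","s15.png",(270,100,420,225),5);snap("wrist","w15.png",(0,0,640,400),1)
s=arm.get_state();print(s["ee_pos"],s["tcp_rot"],s["wrist_force"],s["finger_gap"])
E
```

```text
[509.7243366   78.87912375 148.83365282] [-3.13666119e+00  2.53801502e-03 -1.66270138e+00] [-0.51261661  0.23044482 -2.67610143] 59.41484027144449
```

View pics/s15.png

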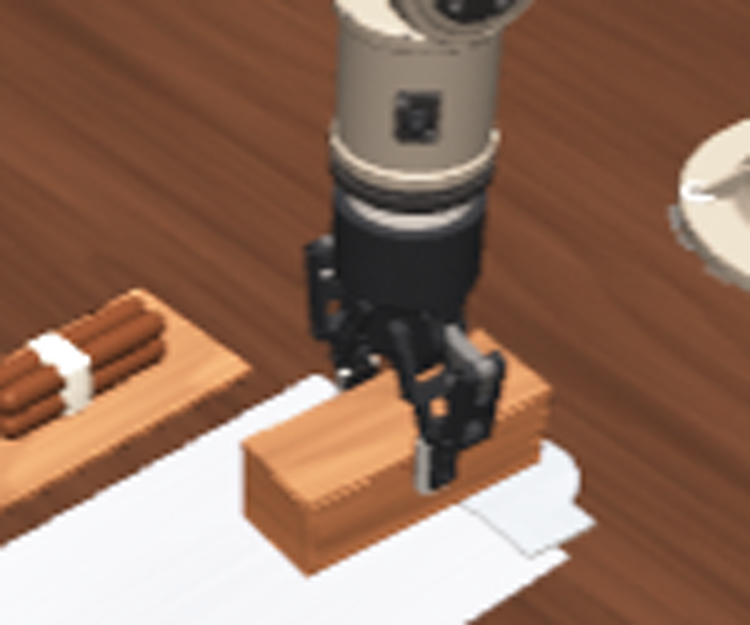

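View pics/w15.png

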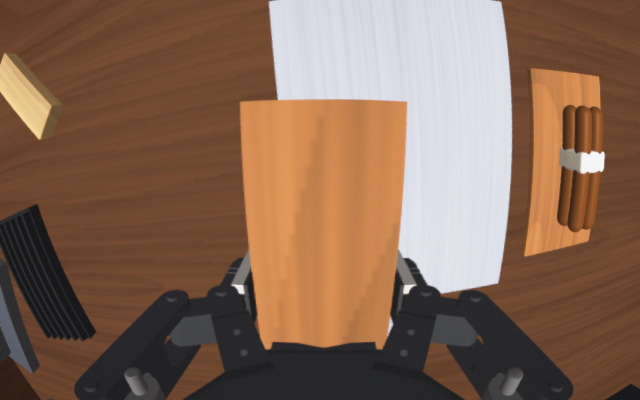

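```bash
python3 - <<'E'
from h import *
w=viewer.camera("wrist");s=viewer.camera("scene");st=arm.get_state();print(st["ee_pos"],st["tcp_rot"])
P=wproj(w,[(240,101),(407,101)],155.5);print(P, np.hypot(*(P[1]-P[0])[:2]))
d=(P[0]-P[1])[:2];d/=np.hypot(*d);ax=np.array([-d[1],d[0]]); ax=-ax if ax[0]>0 else ax
print("centre",P.mean(0)[:2]+80*ax, np.degrees(np.arctan2(*(-ax)[::-1])))
rep("tray wr",wproj(w,[(532,68),(600,77),(589,240),(526,256)],8))
rep("sc",proj(s,np.array([(243,442),(480,328),(552,385),(308,505)])/5+[270,100]-.4,155.5))
E
```

```text
[507.83529654  79.02709102 145.99916793] [-3.14099454e+00  8.16883976e-04 -1.66199493e+00]
[[590.60207686 101.32187391 155.5       ]
 [585.11298447  41.53684852 155.5       ]] 60.036483877006674
centre [508.1926049   78.74370348] -5.245837751888452
tray wr [[621.3, -132.1], [623.0, -241.2], [427.0, -244.8], [423.8, -137.2]] [ 523.8 -188.8    8. ] ((524.0032958984375, -189.20712280273438), (197.55096435546875, 109.13995361328125), 1.4823888540267944)
sc [[586.6, 46.6], [426.6, 58.4], [431.6, 117.7], [592.9, 104.4]] [509.4  81.8 155.5] ((509.7222900390625, 81.38459014892578), (59.5380744934082, 161.9197235107422), 85.25480651855469)
```

Request:
drive_tool --pt "2 -0.3 0" --pt "4.5 -0.7 0" --pt "7.2 -1.1 0" --pt "10 -1.5 0" --pt "12.8 -1.95 0" --roll '[0,0,0,0,0]' --grip '[5,5,5,5,5]'

```text
t: 11.6
ee_pos: [514.5, -51.5, 144.3]
tcp_rot: [3.139, -0.0, -1.662]
wrist_force: [-0.3, 0.4, -1.6]
finger_gap: 59.6
```

Request:
drive_tool --pt "3 -0.45 0" --pt "6.2 -0.95 0" --pt "9.4 -1.45 0" --pt "12 -1.8 0" --pt "13.7 -2.07 0" --roll '[-1.3,-2.6,-3.9,-5.2,-6.35]' --grip '[5,5,5,5,5]'

```text
t: 12.02
ee_pos: [522.2, -192.1, 144.4]
tcp_rot: [3.139, -0.001, -1.554]
wrist_force: [0.5, -0.2, -2.4]
finger_gap: 59.6
```

```bash
python3 - <<'E'
from h import *
snap("scene","s16.png",(230,60,380,185),5);snap("wrist","w16.png",(0,0,640,400),1);snap("top","t16.png",(310,150,440,260),6)
s=arm.get_state();print(s["ee_pos"],s["tcp_rot"],s["wrist_force"],s["finger_gap"])
E
```

```text
[ 522.44437667 -190.35518206  144.44452254] [ 3.13926064e+00 -1.71040369e-04 -1.55523140e+00] [ 0.77168623  0.9912869  -1.74004163] 59.948317233618546
```

View pics/s16.png

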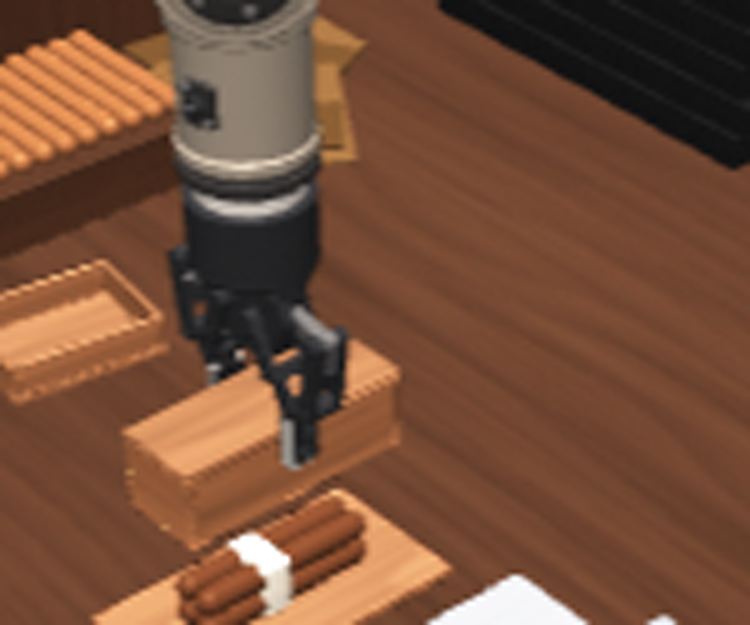

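View pics/w16.png

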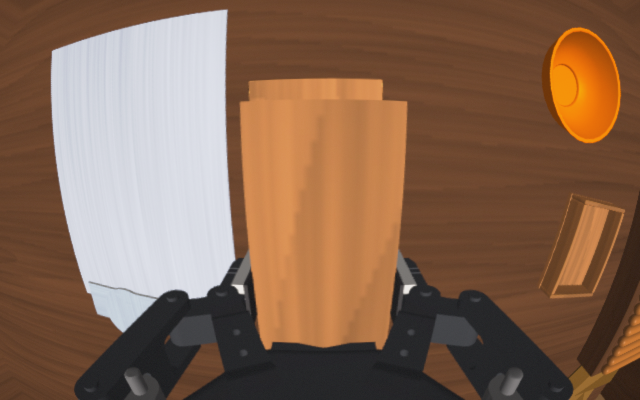

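View pics/t16.png

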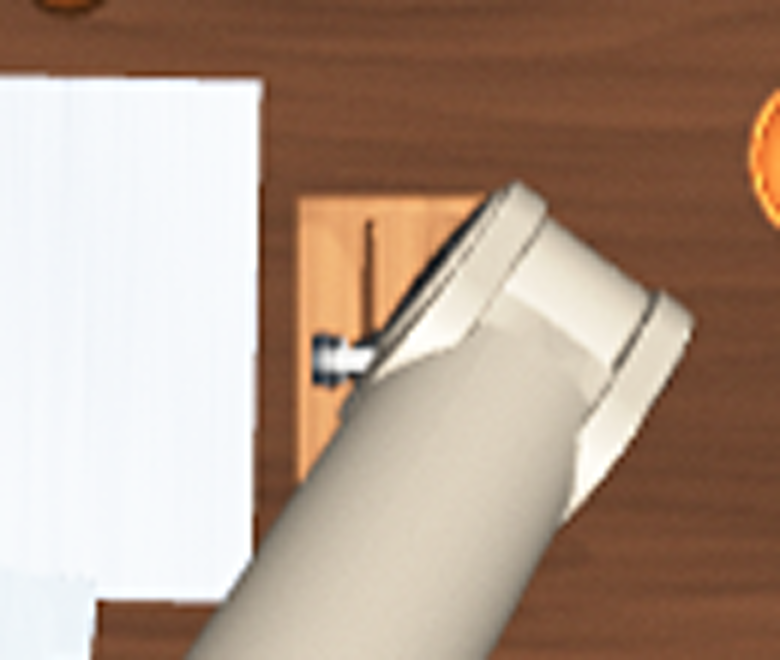

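```bash
python3 - <<'E'
from h import *
w=viewer.camera("wrist");st=arm.get_state();print(st["ee_pos"],st["tcp_rot"])
A=wproj(w,[(240,101),(407,101)],153);B=wproj(w,[(249,80),(383,80)],8)
for P,L in((A,80),(B,100)):
    d=(P[0]-P[1])[:2];print(np.hypot(*d));d/=np.hypot(*d);ax=np.array([-d[1],d[0]]); ax=-ax if ax[0]>0 else ax
    print(P[:,:2],"centre",P.mean(0)[:2]+L*ax, np.degrees(np.arctan2(*(-ax)[::-1])))
E
```

```text
[ 522.77290482 -188.6948189   144.38156465] [ 3.13915703e+00  7.32075900e-04 -1.55305110e+00]
58.70040606439108
[[ 600.41492835 -159.89644328]
 [ 601.35834699 -218.58926766]] centre [ 520.8969704 -190.528596 ] 0.9208834706272773
108.88014895901286
[[ 621.98388016 -128.3843432 ]
 [ 623.03138694 -237.25945315]] centre [ 522.51226158 -183.78397142] 0.5512358687220164
```

```bash
python3 - <<'E'
import cv2
a=cv2.imread("pics/w16.png");cv2.imwrite("pics/w16z.png",cv2.resize(a[65:120,230:420],None,fx=4,fy=4,interpolation=cv2.INTER_CUBIC))
E
```

```text
(no output)
```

View pics/w16z.png

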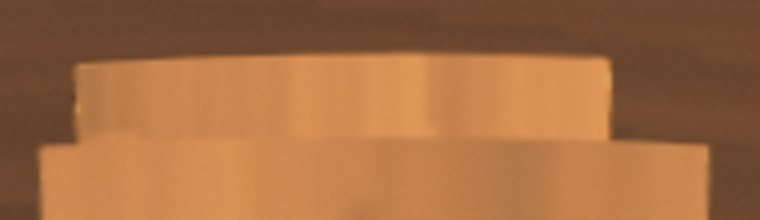

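Request:
drive_tool --pt "0 0 1" --pt "0 0 2" --pt "0 0 3" --pt "0 0 4" --pt "0 0 4.2" --roll '[0,0,0,0,0]' --grip '[5,5,5,5,5]'

```text
t: 12.63
ee_pos: [522.5, -187.6, 101.1]
tcp_rot: [3.138, 0.001, -1.55]
wrist_force: [0.2, 0.4, -1.8]
finger_gap: 59.2
```

```bash
python3 - <<'E'
from h import *
for i in range(3):
    s=arm.get_state();print(s["ee_pos"],s["tcp_rot"])
    c=snap("scene","s17.png",(240,110,340,190),8)
w=snap("wrist","w17.png",(230,60,420,120),4)
cv2.imwrite("pics/w17f.png",w["image"][:,:,::-1]);np.save("w17.npy",w)
E
```

```text
[ 522.53451684 -187.59283179  101.13636179] [ 3.13797795e+00  9.52691992e-04 -1.55045790e+00]
[ 522.7131927  -187.9553936   101.68282672] [ 3.13844564e+00  7.33112915e-04 -1.55095044e+00]
[ 523.19728953 -188.37449998  102.58074543] [ 3.13968304e+00  3.28193061e-04 -1.55125766e+00]
```

View pics/s17.png

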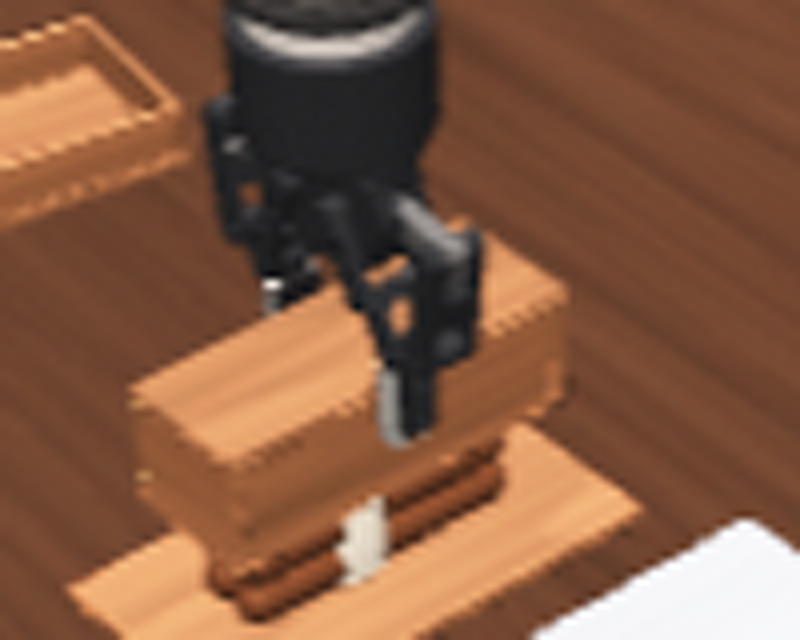

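View pics/w17.png

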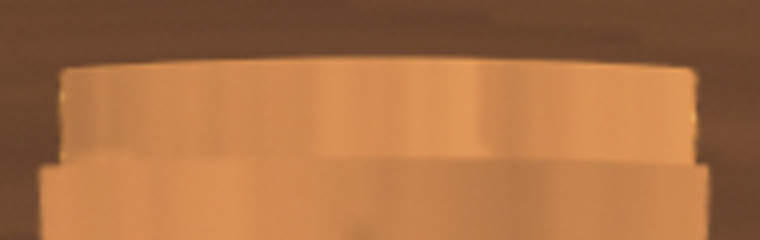

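```bash
python3 - <<'E'
from h import *
w=np.load("w17.npy",allow_pickle=True).item();st=arm.get_state();print(st["ee_pos"],st["tcp_rot"],st["wrist_force"])
o=np.array([230,60])-.375
A=wproj(w,np.array([(40,166),(709,164)])/4+o,110);B=wproj(w,np.array([(62,70),(696,69)])/4+o,8)
for P,L in((A,80),(B,100)):
    d=(P[0]-P[1])[:2];print(np.hypot(*d));d/=np.hypot(*d);ax=np.array([-d[1],d[0]]); ax=-ax if ax[0]>0 else ax
    print(P[:,:2],"centre",P.mean(0)[:2]+L*ax, np.degrees(np.arctan2(*(-ax)[::-1])))
s=viewer.camera("scene")
rep("sc",proj(s,np.array([(132,390),(462,218),(568,295),(238,470)])/8+[240,110]-.44,110))
E
```

```text
[ 523.90131626 -188.89679875  103.68501195] [-3.14144623e+00 -1.83005134e-04 -1.55159429e+00] [-0.01815636 -0.37491087 -1.72265036]
59.82823965338041
[[ 601.45200049 -157.32525916]
 [ 602.80563401 -217.13818365]] centre [ 522.14929609 -189.0417476 ] 1.2964464017235104
108.47348964978771
[[ 621.22244895 -133.45778494]
 [ 623.63687614 -241.90440083]] centre [ 522.45443704 -189.90691525] 1.2754076018978797
sc [[605.9, -211.3], [445.8, -217.7], [446.5, -152.7], [603.9, -148.4]] [ 525.5 -182.5  110. ] ((524.8182373046875, -182.63613891601562), (160.2805633544922, 64.95012664794922), 1.8389254808425903)
```

Request:
drive_tool --pt "0.05 0 0.3" --pt "0.05 0 0.7" --pt "0.05 0 1.1" --pt "0.05 0 1.5" --pt "0.05 0 1.9" --roll '[0,0,0,0,0]' --grip '[5,5,5,5,5]'

```text
t: 13.3
ee_pos: [523.7, -189.2, 84.1]
tcp_rot: [3.141, 0.0, -1.551]
wrist_force: [0.6, -0.1, -1.6]
finger_gap: 59.0
```

Request:
drive_tool --pt "0 0 0.5" --pt "0 0 1.0" --pt "0 0 1.5" --pt "0 0 2.0" --pt "0 0 2.5" --roll '[0,0,0,0,0]' --grip '[5,5,5,5,5]'

```text
t: 13.72
ee_pos: [523.7, -189.2, 59.0]
tcp_rot: [3.141, 0.0, -1.551]
wrist_force: [0.8, 0.0, -1.9]
finger_gap: 59.5
```

```bash
python3 - <<'E'
from h import *
for i in range(4):
    c=snap("scene","s18.png",(240,110,340,190),8)
    s=arm.get_state();print(s["ee_pos"],s["tcp_rot"],s["wrist_force"])
E
```

```text
[ 523.24590291 -189.0052608    58.21791305] [ 3.14022839e+00  3.12052147e-04 -1.55140401e+00] [ 0.10530879  0.08140188 -2.3715934 ]
[ 523.22165232 -189.06292395   58.65002681] [ 3.14008723e+00  4.07422641e-04 -1.55153537e+00] [-1.28021825 -0.18108404 -2.06134986]
[ 523.50348122 -189.2268355    59.13333358] [ 3.14076384e+00  1.70728102e-04 -1.55161076e+00] [-0.49002437 -0.01958795 -1.68718957]
[ 523.71052276 -189.36538388   59.48592339] [ 3.14134223e+00  3.69091763e-05 -1.55174001e+00] [-0.51170242 -0.17699468 -2.18516356]
```

View pics/s18.png

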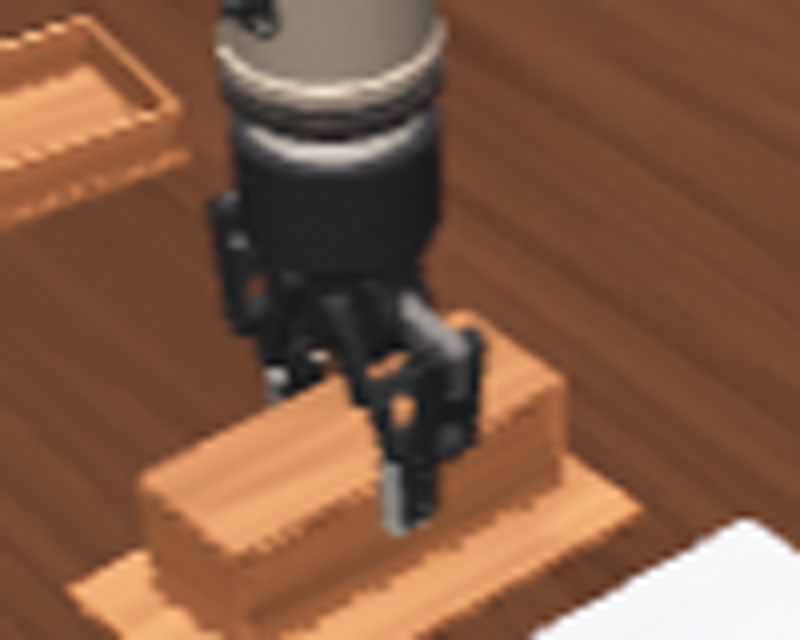

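Request:
drive_tool --pt "0 0 0.15" --pt "0 0 0.3" --pt "0 0 0.4" --pt "0 0 0.45" --pt "0 0 0.5" --roll '[0,0,0,0,0]' --grip '[5,5,5,5,5]'

```text
t: 14.33
ee_pos: [523.7, -189.3, 54.8]
tcp_rot: [3.142, 0.0, -1.552]
wrist_force: [-3.0, 1.2, 7.0]
finger_gap: 59.3
```

```bash
python3 - <<'E'
from h import *
for i in range(3):
    viewer.camera("top");s=arm.get_state();print(s["ee_pos"],s["tcp_rot"],s["wrist_force"])
E
```

```text
[ 523.71493118 -189.24153478   54.79059749] [ 3.14152445e+00  4.42664937e-04 -1.55159642e+00] [-1.24987354  0.44857444  1.24268599]
[ 523.78325179 -189.20838786   54.81863572] [-3.14148477e+00  3.70783506e-04 -1.55154481e+00] [-0.79425429  0.51954956  1.81966665]
[ 523.73419183 -189.24694526   54.78207324] [-3.14158850e+00  2.97134354e-04 -1.55159659e+00] [-0.84529645  0.43400949  2.50659479]
```

Contact with the board. Release and rise.

Request:
drive_tool --pt "0 0 0" --pt "0 0 0" --pt "0 0 0" --pt "0 0 0" --pt "0 0 0" --roll '[0,0,0,0,0]' --grip '[6.2,7,8,8.5,8.5]'

```text
t: 14.9
ee_pos: [523.9, -189.3, 54.6]
tcp_rot: [-3.141, -0.0, -1.551]
wrist_force: [0.2, -1.1, 0.3]
finger_gap: 84.9
```

Request:
drive_tool --pt "0 0 0" --pt "0 0 -1" --pt "0 0 -3" --pt "0 0 -6" --pt "0 0 -9" --roll '[0,0,0,0,0]' --grip '[8.5,8.5,8.5,8.5,8.5]'

```text
t: 15.32
ee_pos: [523.1, -189.3, 145.7]
tcp_rot: [3.14, 0.0, -1.552]
wrist_force: [1.0, -0.1, -0.2]
finger_gap: 85.0
```

Request:
drive_tool --pt "0 2 -2" --pt "0 4 -4" --pt "0 7 -6" --pt "0 10 -8" --pt "0 12 -9" --roll '[0,0,0,0,0]' --grip '[8.5,8.5,8.5,8.5,8.5]'

```text
t: 15.73
ee_pos: [401.5, -192.6, 236.1]
tcp_rot: [-3.141, 0.001, -1.554]
wrist_force: [0.7, -0.1, 1.0]
finger_gap: 85.0
```

```bash
python3 - <<'E'
from h import *
snap("scene","s19.png",(240,110,340,190),8);snap("top","t19.png",(330,160,430,260),6);snap("wrist","w19.png",(0,0,640,400),1)
s=arm.get_state();print(s["ee_pos"],s["t"],s["wrist_force"])
E
```

```text
[ 403.16542842 -191.68732795  235.69261151] 15.8833 [ 0.10041094  0.37442084 -0.0840667 ]
```

View pics/s19.png

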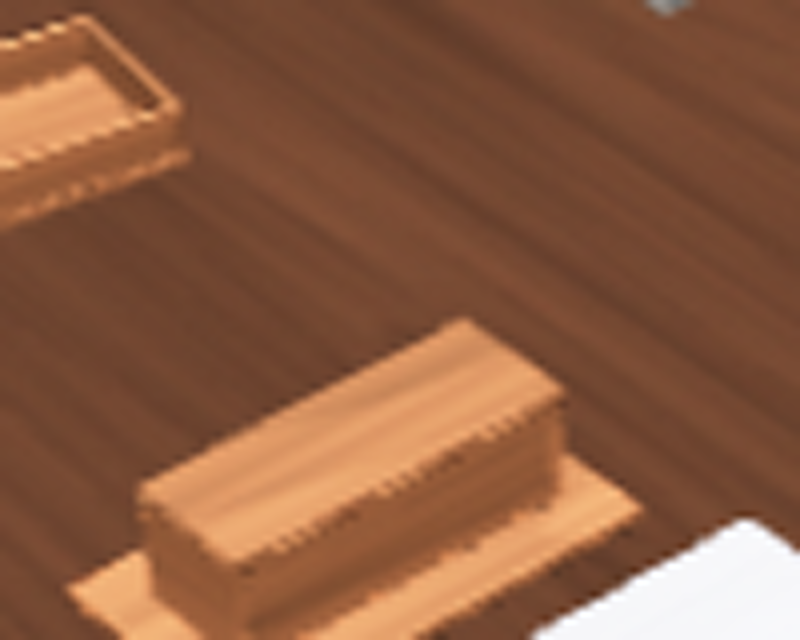

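View pics/t19.png

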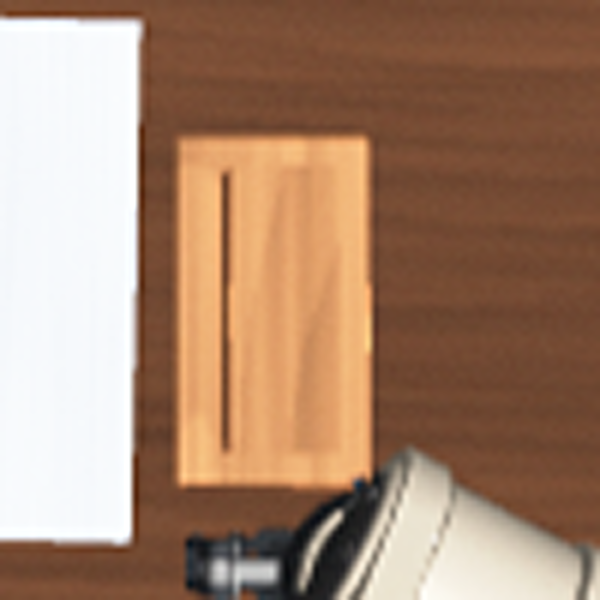

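View pics/w19.png

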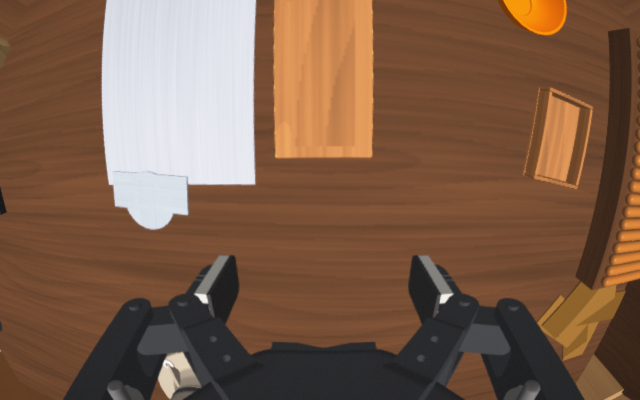

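```bash
python3 - <<'E'
from h import *
s=viewer.camera("scene")
rep("sc cover",proj(s,np.array([(138,490),(465,317),(566,390),(238,565)])/8+[240,110]-.44,62))
print("tray in scene was 527.4,-184.5")
order.job_done()
E
```

```text
sc cover [[606.7, -213.2], [445.3, -218.2], [445.0, -156.2], [603.8, -153.7]] [ 525.2 -185.4   62. ] ((525.0552978515625, -184.7457733154297), (161.4356231689453, 62.00979995727539), 1.784412145614624)
tray in scene was 527.4,-184.5
the job is handed in; nothing more can be done
```

The cover now stands open side down on the board over the cigars, and I handed the job in at about 16 s of the 61 s allowed. The interface gave no verdict.

**What I did:** I tipped the cover twice with closed fingers along rising arcs. I then gripped it across its 60 mm width and lifted it over the bundle. I lowered it until the force reading showed it touching the board, released it and pulled the arm clear.

**Last checks:**
- **Position:** In the scene camera the cover's centre is about 2 mm from the board's centre, and its heading matches the board's to well under a degree. The limit is 16 mm.
- **Seating:** It looks level and flat on the board in the last images. The gripper stopped about 8–9 mm higher than at the pick-up from the bench, which agrees with the 8 mm board.
- **Robot clear:** The wrist force is about zero and the arm touches nothing.
- **Bystanders:** The blade, bowl and ring box look unmoved in the last images. I did not measure any bystander again, and the mould, jar and gauge were not in those final views.

**Not clean or in disagreement:**
- The second tip gave a brief force reading of about 20 N on the tool.
- The scene camera reads a few millimetres off the other two, so I compared positions only within one camera.
- One wrist picture, taken while the arm was still settling, showed a 7 mm sideways offset. A repeat after it settled showed about 1 mm.

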